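Load hidden cells into the charging cradle

ROBOT

A 6-joint arm with a two-finger parallel gripper is mounted at the origin on the work surface. World frame = base frame: x ahead of the robot, y to its left, z up, the work surface at z = 0. Lengths are in m, angles in rad, forces in N, time in s.
With the tool pointing down it reaches from about 0.35 to 0.875 m from the base axis. Payload 4.2 kg.
Tool frame: the origin (TCP) lies midway between the tips of the shut fingers; the grasp point (between the pads) lies 19 mm behind it; z points along the fingers, y is the line along which they close (so a half turn about z gives the same grasp; the last joint's range is limited). The gripper opens to 85 mm and grips with 20 to 120 N. Pads are 22 mm wide; open, the fingers measure 114 mm over their backs; the gripper's body (76 mm by 85 mm) begins 54 mm behind the grasp point. The pads swing forward as they close: fully open they stand 13 mm farther back than shut.
Start: joints at [-0.996, 0.385, 0.008, 0, -1.194, -0.259], TCP at [0.194, -0.594, 0.231] pointing down, gripper open.
Joint ranges: [-3.14, 3.14], [-1.21, 2.06], [-1.07, 1.41], [-3.16, 2.05], [-2.99, -0.16], [-3.1, 3.1]. Speed limits (rad/s): [2.79, 2.79, 3.14, 3.14, 3.14, 3.14].

INTERFACE

Orientations are given as a 3x3 rotation matrix whose columns are the frame's x, y, z axes.
In Python, from station import ctrl, viewer, workorder, telemetry gives the robot as it stands (ctrl), with the cameras (viewer), the job (workorder) and the readings (telemetry).
- The arm moves only by the tool tcp_steps, called after "Emit:" as a command line: name --pt "numbers of a row" for each row, then --argument value for the rest. Schema: {"type":"object","properties":{"rows":{"type":"array","items":{"type":"array","items":{"type":"number"},"minItems":5,"maxItems":5},"minItems":1,"maxItems":12},"grip_n":{"type":"number"},"only":{"type":"string"},"quiet":{"type":"boolean"},"lines":{"type":"string"}},"required":["rows"],"additionalProperties":false}. rows is a list of rows, 1 to 12 of them, each of 5 numbers: dx, dy, dz in fractions of the full range, 1 being 0.8 m, then a turn about the tool's z in a scale on which 1.0 is 2 pi rad, then the opening from 0.0 (shut) to 1.0 (fully open); each row is the pose to reach, as a shift and turn from the pose commanded when the call began, along the tool's axes at that moment; what a row does not reach only later rows make up. A row lasts 1/10 s, in which the tool goes at most 0.05 m and 0.15 rad, less where a joint would pass 70% of its speed; a pose out of reach is approached as far as the arm can. The fingers move at their own pace and stop on an object; grip_n is the grip in N (left out, the last holds). Time passes only in rows, so rows that do not move let the fingers close. The tool returns the time, the measured TCP pose, the force, the opening and the grip force at its end. only (a regular expression) keeps the lines of the reply that match it, lines (a string "A,B") keeps lines A to B, and quiet returns only ok. A shift or turn number past 1, either way, is cut back to 1. Input that does not fit is refused with a message, and nothing moves.
- telemetry.get_state(): the state, without advancing time (a new reading comes with each control period).
- viewer.camera(name): name is "side" or "top" or "wrist"; returns a dict with "image" (400x640x3 uint8, blue, green, red), "fx", "fy", "cx", "cy" (pixels), "rvec" (rotation vector, rad) and "tvec" (3), from world to camera coordinates, as OpenCV has them. Camera axes: x right, y down, z forward; pixel columns grow to the right and rows downward; lengths in m; the calibration is good to about 2 mm. A picture is of the moment at which its call begins. There is no depth.
- workorder.job_done(): hands the job in; it is judged then, once.
The state is a dict: "time": time; "joint_positions": joint angles; "joint_vel": joint speeds; "effort": joint torques, N m; "position": TCP position; "orientation": TCP orientation; "contact_force": force on the tool from outside, world axes, zero at the start; "moment": the same for the moment, N m; "grip_width": opening from 0.0 (shut) to 1.0 (fully open); "grip_force": force on a finger pad.
Only numpy, scipy, OpenCV 4.12 (cv2) and the standard library are available. Lean on these libraries where they do the work, as an engineer would, in place of code of your own. Each camera call takes 0.05 s, during which the arm holds its last target. There are 200 camera calls.

TASK

Slide the black cover of the magazine fully aside on its rails, without lifting it off, and find the good battery cells (amber band) in the pockets; leave the red-banded reject where it is. Lay every good cell in a bay of the blue cradle, one to a bay, and press each one down until it is fully home on its stop. When all of them are home, slide the cover all the way back over the pockets and then push the green button to start the charge; leave the other things on the bench undisturbed.

Things in the scene. Friction and masses are not known exactly. Their poses are not given: they have to be found in the camera images.
- tray: grey magazine fixed to the bench, 340 x 170 mm, long side along its x, origin at the centre of its underside. The half nearer the robot (x -165 to -1 mm) has six open pockets; the far half is a flat empty deck, top at 30 mm. The cover slides along x on the deck and on side rails (tops 30 mm above the bench, inner edges at y = +-70 mm), between lips 38 mm high with 2 mm play each side
- tray_pockets (a point): middle of the block of six pockets, on the pocket floor, 4 mm above the bench; axes as the magazine's. The pockets (46 x 28 mm, long side along x) are centred at x = -50, 0, +50 mm and y = -29, +29 mm from here; their walls are 5 mm high, so a cell (22 mm) stands 17 mm proud of them
- cover: loose black plate 164 (x) x 156 (y) x 4 mm, 180 g, on the rails, hiding the pockets. Origin: centre of its underside (30 mm above the bench). On its middle an orange fin to grip: 12 mm thick along x, 50 mm long along y, top 38 mm above the origin. In the magazine's frame its origin x runs from -84 mm (stop; shut, pockets hidden) to +84 mm (stop; fully aside, pockets open)
- cell0: good battery cell: silver block 44 x 26 x 22 mm (its x, y, z), about 45 g, amber band round its +x end; origin at the block's centre. Either end may point either way in a bay, either large face up. Lies flat in one pocket, long side along the magazine's x; None when absent (three or four of cell0 to cell4 are present)
- cell1: good battery cell: silver block 44 x 26 x 22 mm (its x, y, z), about 45 g, amber band round its +x end; origin at the block's centre. Either end may point either way in a bay, either large face up. Lies flat in one pocket, long side along the magazine's x; None when absent (three or four of cell0 to cell4 are present)
- cell2: good battery cell: silver block 44 x 26 x 22 mm (its x, y, z), about 45 g, amber band round its +x end; origin at the block's centre. Either end may point either way in a bay, either large face up. Lies flat in one pocket, long side along the magazine's x; None when absent (three or four of cell0 to cell4 are present)
- cell3: good battery cell: silver block 44 x 26 x 22 mm (its x, y, z), about 45 g, amber band round its +x end; origin at the block's centre. Either end may point either way in a bay, either large face up. Lies flat in one pocket, long side along the magazine's x; None when absent (three or four of cell0 to cell4 are present)
- cell4: good battery cell: silver block 44 x 26 x 22 mm (its x, y, z), about 45 g, amber band round its +x end; origin at the block's centre. Either end may point either way in a bay, either large face up. Lies flat in one pocket, long side along the magazine's x; None when absent (three or four of cell0 to cell4 are present)
- reject: rejected battery cell: same block as the good cells (44 x 26 x 22 mm, origin at its centre) but with a red band; lies in one pocket of the magazine and stays there
- cradle: blue charging cradle fixed to the bench, 70 (x) x 248 (y) x 40 mm high, origin at the centre of its underside. Four bays in a row along y, each a well 49 mm (along cradle x) x 31 mm (y): a cell lies in it with its long side along cradle x. The copper bay floors are 7 mm below the rim when up (a cell stands 15 mm proud) and 17 mm below when fully down (5 mm proud)
- bay0_rim (a point): centre of the mouth of bay 0, level with the cradle's rim (40 mm above the bench); axes as the cradle's
- bay1_rim (a point): centre of the mouth of bay 1, level with the cradle's rim (40 mm above the bench); axes as the cradle's
- bay2_rim (a point): centre of the mouth of bay 2, level with the cradle's rim (40 mm above the bench); axes as the cradle's
- bay3_rim (a point): centre of the mouth of bay 3, level with the cradle's rim (40 mm above the bench); axes as the cradle's
- bay0 (a joint): how far the floor of bay 0 is pushed down: 0 (up; 0 to 1.5 mm at the start) to 0.010 m (fully down, on a hard stop). It moves with a steady dry friction of about 6 N and stays where it is left; the weight of a cell does not move it
- bay1 (a joint): how far the floor of bay 1 is pushed down: 0 (up; 0 to 1.5 mm at the start) to 0.010 m (fully down, on a hard stop). It moves with a steady dry friction of about 6 N and stays where it is left; the weight of a cell does not move it
- bay2 (a joint): how far the floor of bay 2 is pushed down: 0 (up; 0 to 1.5 mm at the start) to 0.010 m (fully down, on a hard stop). It moves with a steady dry friction of about 6 N and stays where it is left; the weight of a cell does not move it
- bay3 (a joint): how far the floor of bay 3 is pushed down: 0 (up; 0 to 1.5 mm at the start) to 0.010 m (fully down, on a hard stop). It moves with a steady dry friction of about 6 N and stays where it is left; the weight of a cell does not move it
- start (a joint): travel of the green start button beside the cradle: 0 out, 0.006 m fully pressed (about 5 N); it springs back
- start_top (a point): centre of the top of the green button (28 mm across, 44 mm above the bench, 66 mm from the cradle's middle along its +x, on a low ledge), which is pressed straight down
- screwdriver: bystander: screwdriver lying on the bench, 160 mm long
- flux: bystander: small amber bottle, 34 mm across, 70 mm tall
- spool: bystander: steel-grey solder spool, 60 mm across, 44 mm tall
- board: bystander: green circuit board, 60 x 35 x 6 mm with a 10 mm tall can on it

How it is judged:
On the way, in this order (a step that is already met when the one before it is completed fails the run):
1. the cover is slid aside so that all six pockets are open (x of cover in the frame of tray above 0.072 m and z of cover in the frame of tray below 0.036 m), for 0.2 s.
2. every good cell lies in a bay and is pressed home (((horizontal distance between cell0 and bay0_rim below 0.007 m and z of cell0 in the frame of cradle between 0.031 and 0.0365 m and value of joint bay0 above 0.008 m and angle between the x axis of cell0 and the x axis of cradle, either way round below 0.17 rad and angle between the z axis of cell0 and the z axis of cradle, either way round below 0.12 rad) or (horizontal distance between cell0 and bay1_rim below 0.007 m and z of cell0 in the frame of cradle between 0.031 and 0.0365 m and value of joint bay1 above 0.008 m and angle between the x axis of cell0 and the x axis of cradle, either way round below 0.17 rad and angle between the z axis of cell0 and the z axis of cradle, either way round below 0.12 rad) or (horizontal distance between cell0 and bay2_rim below 0.007 m and z of cell0 in the frame of cradle between 0.031 and 0.0365 m and value of joint bay2 above 0.008 m and angle between the x axis of cell0 and the x axis of cradle, either way round below 0.17 rad and angle between the z axis of cell0 and the z axis of cradle, either way round below 0.12 rad) or (horizontal distance between cell0 and bay3_rim below 0.007 m and z of cell0 in the frame of cradle between 0.031 and 0.0365 m and value of joint bay3 above 0.008 m and angle between the x axis of cell0 and the x axis of cradle, either way round below 0.17 rad and angle between the z axis of cell0 and the z axis of cradle, either way round below 0.12 rad)) and ((horizontal distance between cell1 and bay0_rim below 0.007 m and z of cell1 in the frame of cradle between 0.031 and 0.0365 m and value of joint bay0 above 0.008 m and angle between the x axis of cell1 and the x axis of cradle, either way round below 0.17 rad and angle between the z axis of cell1 and the z axis of cradle, either way round below 0.12 rad) or (horizontal distance between cell1 and bay1_rim below 0.007 m and z of cell1 in the frame of cradle between 0.031 and 0.0365 m and value of joint bay1 above 0.008 m and angle between the x axis of cell1 and the x axis of cradle, either way round below 0.17 rad and angle between the z axis of cell1 and the z axis of cradle, either way round below 0.12 rad) or (horizontal distance between cell1 and bay2_rim below 0.007 m and z of cell1 in the frame of cradle between 0.031 and 0.0365 m and value of joint bay2 above 0.008 m and angle between the x axis of cell1 and the x axis of cradle, either way round below 0.17 rad and angle between the z axis of cell1 and the z axis of cradle, either way round below 0.12 rad) or (horizontal distance between cell1 and bay3_rim below 0.007 m and z of cell1 in the frame of cradle between 0.031 and 0.0365 m and value of joint bay3 above 0.008 m and angle between the x axis of cell1 and the x axis of cradle, either way round below 0.17 rad and angle between the z axis of cell1 and the z axis of cradle, either way round below 0.12 rad)) and ((horizontal distance between cell2 and bay0_rim below 0.007 m and z of cell2 in the frame of cradle between 0.031 and 0.0365 m and value of joint bay0 above 0.008 m and angle between the x axis of cell2 and the x axis of cradle, either way round below 0.17 rad and angle between the z axis of cell2 and the z axis of cradle, either way round below 0.12 rad) or (horizontal distance between cell2 and bay1_rim below 0.007 m and z of cell2 in the frame of cradle between 0.031 and 0.0365 m and value of joint bay1 above 0.008 m and angle between the x axis of cell2 and the x axis of cradle, either way round below 0.17 rad and angle between the z axis of cell2 and the z axis of cradle, either way round below 0.12 rad) or (horizontal distance between cell2 and bay2_rim below 0.007 m and z of cell2 in the frame of cradle between 0.031 and 0.0365 m and value of joint bay2 above 0.008 m and angle between the x axis of cell2 and the x axis of cradle, either way round below 0.17 rad and angle between the z axis of cell2 and the z axis of cradle, either way round below 0.12 rad) or (horizontal distance between cell2 and bay3_rim below 0.007 m and z of cell2 in the frame of cradle between 0.031 and 0.0365 m and value of joint bay3 above 0.008 m and angle between the x axis of cell2 and the x axis of cradle, either way round below 0.17 rad and angle between the z axis of cell2 and the z axis of cradle, either way round below 0.12 rad)) and ((horizontal distance between cell3 and bay0_rim below 0.007 m and z of cell3 in the frame of cradle between 0.031 and 0.0365 m and value of joint bay0 above 0.008 m and angle between the x axis of cell3 and the x axis of cradle, either way round below 0.17 rad and angle between the z axis of cell3 and the z axis of cradle, either way round below 0.12 rad) or (horizontal distance between cell3 and bay1_rim below 0.007 m and z of cell3 in the frame of cradle between 0.031 and 0.0365 m and value of joint bay1 above 0.008 m and angle between the x axis of cell3 and the x axis of cradle, either way round below 0.17 rad and angle between the z axis of cell3 and the z axis of cradle, either way round below 0.12 rad) or (horizontal distance between cell3 and bay2_rim below 0.007 m and z of cell3 in the frame of cradle between 0.031 and 0.0365 m and value of joint bay2 above 0.008 m and angle between the x axis of cell3 and the x axis of cradle, either way round below 0.17 rad and angle between the z axis of cell3 and the z axis of cradle, either way round below 0.12 rad) or (horizontal distance between cell3 and bay3_rim below 0.007 m and z of cell3 in the frame of cradle between 0.031 and 0.0365 m and value of joint bay3 above 0.008 m and angle between the x axis of cell3 and the x axis of cradle, either way round below 0.17 rad and angle between the z axis of cell3 and the z axis of cradle, either way round below 0.12 rad)) and ((horizontal distance between cell4 and bay0_rim below 0.007 m and z of cell4 in the frame of cradle between 0.031 and 0.0365 m and value of joint bay0 above 0.008 m and angle between the x axis of cell4 and the x axis of cradle, either way round below 0.17 rad and angle between the z axis of cell4 and the z axis of cradle, either way round below 0.12 rad) or (horizontal distance between cell4 and bay1_rim below 0.007 m and z of cell4 in the frame of cradle between 0.031 and 0.0365 m and value of joint bay1 above 0.008 m and angle between the x axis of cell4 and the x axis of cradle, either way round below 0.17 rad and angle between the z axis of cell4 and the z axis of cradle, either way round below 0.12 rad) or (horizontal distance between cell4 and bay2_rim below 0.007 m and z of cell4 in the frame of cradle between 0.031 and 0.0365 m and value of joint bay2 above 0.008 m and angle between the x axis of cell4 and the x axis of cradle, either way round below 0.17 rad and angle between the z axis of cell4 and the z axis of cradle, either way round below 0.12 rad) or (horizontal distance between cell4 and bay3_rim below 0.007 m and z of cell4 in the frame of cradle between 0.031 and 0.0365 m and value of joint bay3 above 0.008 m and angle between the x axis of cell4 and the x axis of cradle, either way round below 0.17 rad and angle between the z axis of cell4 and the z axis of cradle, either way round below 0.12 rad))), for 0.2 s.
3. the cover is back over all six pockets (x of cover in the frame of tray below -0.073 m and z of cover in the frame of tray below 0.034 m and angle between the x axis of cover and the x axis of tray, either way round below 0.08 rad), for 0.2 s.
4. the green start button is pressed (value of joint start above 0.0045 m), for 0.05 s.
At the end, for the whole second after the job is handed in: each good cell lies flat in its own bay (within 7 mm and 0.17 rad), the bay floor down by more than 8 of its 10 mm; the cover lies flat on the rails, origin beyond x = -73 mm in the magazine's frame; reject within 15 mm of its start; all at rest (all of step 2 and all of step 3 and linear speed of each of cell0, cell1, cell2, cell3, cell4, cover below 0.02 m/s and distance of reject from where it was at the start of the episode below 0.015 m); the robot touches nothing.
It fails at once if a rejected cell is moved out of its pocket (distance of reject from where it was at the start of the episode above 0.025 m).
It fails at once if the cover is lifted off its rails (more than 25 mm up) (z of cover in the frame of tray above 0.055 m).
It fails at once if a bystander on the bench is displaced by more than 30 mm (distance of any of screwdriver, flux, spool, board from where it was at the start of the episode above 0.03 m).
Of cell0, cell1, cell2, cell3, cell4 only 3 to 4 are there at a start; the rules pass over those that are not, and their reading is None.
At some moment in a run one of cover may be knocked a few centimetres aside while the robot is not near it.
Once in a run the grip may slacken for a moment while it holds something.
It also fails if it takes over 210 s, if anything falls off the work surface, if the arm or the gripper's body presses on something with over 40 N, if the wrist force passes 120 N, or if a joint passes its speed limit or range.

## Working session

There is one attempt and no reset: what is moved stays moved. The work goes in short steps, Python scripts to look and compute and a tool call to move; the robot and the scene stay as the last step left them, time stands still between calls to the robot, and variables do not carry over. Pictures are saved under pics/ and viewed, at most 14 in all, crops included, and the job is handed in when it is done.

```bash
ls; mkdir -p pics; python3 - <<'E'
from station import ctrl, viewer, workorder, telemetry
import cv2,numpy as np
a=viewer.camera("top");b=viewer.camera("side")
for n,c in(("top",a),("side",b)):
    cv2.imwrite(f"pics/{n}0.png",c["image"]); np.savez(f"{n}0.npz",**c)
    R=cv2.Rodrigues(np.array(c["rvec"]))[0]
    print(n,c["fx"],c["cx"],c["cy"],"C",-R.T@np.array(c["tvec"]),R.round(2).tolist())
s=telemetry.get_state();print(s["position"],np.round(s["orientation"],3),s["time"])
E
```

```text
pics
station.py
top 492.5131097726769 327.8590469937143 190.19544961650863 C [0.38253585 0.00549711 1.27424563] [[0.01, -1.0, 0.01], [-0.98, -0.01, -0.18], [0.18, -0.01, -0.98]]
side 420.39147852040287 331.0349101741115 199.80006565614823 C [ 0.53100518 -0.69824188  0.84140527] [[1.0, -0.08, 0.01], [-0.05, -0.74, -0.67], [0.06, 0.67, -0.74]]
[ 0.19396604 -0.59357671  0.23032523] [[-0.951 -0.31  -0.001]
 [-0.31   0.951  0.002]
 [ 0.     0.002 -1.   ]] 0.1
```

View pics/top0.png

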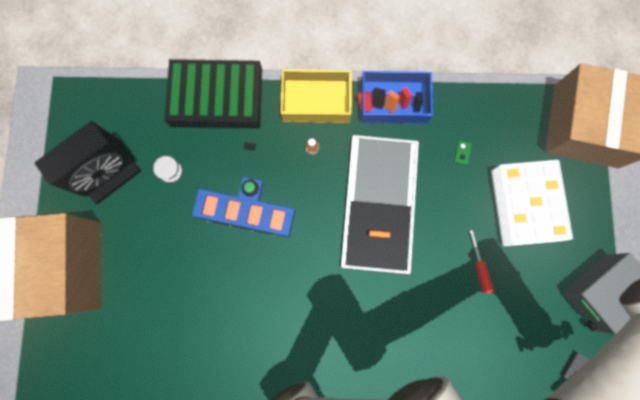

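View pics/side0.png

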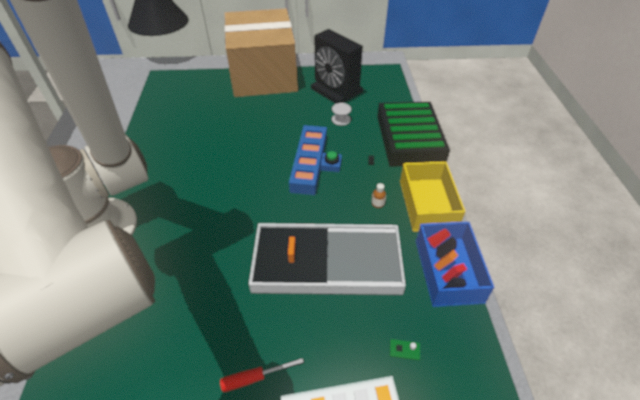

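Top: tray at about (381,204), with the orange fin at (380,235) on the black cover. The cradle is at (243,213) with four copper bays, and the button is at (250,187). Side: fin at (292,249), cradle at (308,160), button at (331,157).

```bash
cat > h.py <<'E'
import cv2,numpy as np
def shot(n):
    from station import ctrl, viewer, workorder, telemetry
    return viewer.camera(n)
def proj(c):
    R=cv2.Rodrigues(np.array(c["rvec"],float))[0];t=np.array(c["tvec"],float).ravel()
    return np.array([[c["fx"],0,c["cx"]],[0,c["fy"],c["cy"]],[0,0,1]],float),R,t
def ray(c,uv):
    K,R,t=proj(c);return -R.T@t,R.T@np.linalg.solve(K,[uv[0],uv[1],1])
def plane(c,uv,z):
    o,d=ray(c,uv);return o+d*(z-o[2])/d[2]
def tri(c1,u1,c2,u2):
    o1,d1=ray(c1,u1);o2,d2=ray(c2,u2)
    s=np.linalg.lstsq(np.c_[d1,-d2],o2-o1,rcond=None)[0]
    p,q=o1+d1*s[0],o2+d2*s[1];return (p+q)/2,np.linalg.norm(p-q)
def pix(c,p):
    K,R,t=proj(c);q=K@(R@np.asarray(p,float)+t);return q[:2]/q[2]
def blobs(c,lo,hi,box=None,amin=30):
    h=cv2.cvtColor(np.asarray(c["image"]),cv2.COLOR_BGR2HSV);m=cv2.inRange(h,np.array(lo),np.array(hi))
    if box:
        k=np.zeros_like(m);x0,y0,x1,y1=box;k[y0:y1,x0:x1]=255;m&=k
    cs=cv2.findContours(m,cv2.RETR_EXTERNAL,cv2.CHAIN_APPROX_NONE)[0]
    out=[]
    for q in cs:
        M=cv2.moments(q)
        if M["m00"]>=amin: out.append((np.array([M["m10"],M["m01"]])/M["m00"],M["m00"],cv2.minAreaRect(q),q))
    return sorted(out,key=lambda b:-b[1])
E
python3 - <<'E'
from h import *
t=dict(np.load("top0.npz"));s=dict(np.load("side0.npz"))
np.set_printoptions(precision=4,suppress=True)
def show(n,lo,hi,bt,bs,amin=15):
    for k,c,b in(("top",t,bt),("side",s,bs)):
        for x in blobs(c,lo,hi,b,amin): print(n,k,x[0],x[1],x[2])
show("orange",(3,120,120),(20,255,255),(340,190,420,270),(250,220,335,290))
show("copper",(0,60,120),(20,200,255),(190,180,300,240),(285,120,330,200))
show("blue",(100,120,40),(125,255,255),(185,170,300,245),(280,120,345,200),100)
show("green",(50,120,60),(80,255,255),(238,175,262,200),(320,148,345,168))
for p in [(380,222),(352,210),(381,150)]:print(t["image"][p[1],p[0]])
E
```

```text
orange top [379.1645 233.7582] 116.5 ((379.4221496582031, 233.85658264160156), (21.27589988708496, 6.699644565582275), 5.19442892074585)
orange side [290.8881 248.2503] 144.5 ((290.6999816894531, 248.89999389648438), (7.209471225738525, 26.076810836791992), 4.39870548248291)
copper top [276.7341 219.1016] 175.5 ((276.80584716796875, 219.12351989746094), (11.171918869018555, 18.11369514465332), 12.52880859375)
copper top [254.3874 214.4867] 169.5 ((254.39410400390625, 214.47645568847656), (10.954989433288574, 18.11369514465332), 12.52880859375)
copper top [209.6538 205.1598] 169.0 ((209.70590209960938, 205.17649841308594), (10.6715669631958, 17.947635650634766), 14.03624439239502)
copper top [231.9415 209.8323] 168.0 ((231.9971923828125, 209.84547424316406), (10.868209838867188, 18.138668060302734), 12.994616508483887)
copper side [303.7576 174.7786] 71.5 ((303.9208068847656, 174.79208374023438), (16.11960220336914, 5.572208404541016), 5.710593223571777)
copper side [307.1393 160.4754] 61.0 ((307.0, 160.5), (5.0, 16.0), 90.0)
copper side [310.2327 146.9717] 53.0 ((310.5, 147.0), (4.0, 15.0), 90.0)
copper side [313.0556 134.4889] 45.0 ((313.0491943359375, 134.4590301513672), (14.123575210571289, 4.16464376449585), 5.194429397583008)
blue top [243.7864 210.7986] 2983.5 ((245.24935913085938, 202.315673828125), (99.81208038330078, 49.85453796386719), 11.88865852355957)
blue side [310.0945 160.5181] 1936.0 ((317.2610778808594, 161.9159393310547), (46.15114212036133, 71.47747802734375), 14.620874404907227)
green top [248.9276 186.4934] 76.0 ((249.0, 186.5), (9.0, 10.0), 90.0)
green side [331.6687 154.0727] 82.5 ((333.0, 153.5), (11.0, 14.0), 90.0)
[83 80 79]
[79 79 77]
[166 165 160]
```

```bash
python3 - <<'E'
from h import *
np.set_printoptions(precision=4,suppress=True)
t=dict(np.load("top0.npz"));s=dict(np.load("side0.npz"))
print("fin",tri(t,(379.2,233.8),s,(290.9,248.3)))
for a,b in(((276.7,219.1),(303.8,174.8)),((254.4,214.5),(307.1,160.5)),((231.9,209.8),(310.2,147)),((209.7,205.2),(313.1,134.5))):print("bay",tri(t,a,s,b),plane(t,a,.033))
print("btn",tri(t,(248.9,186.5),s,(331.7,154.1)))
# tray outline: bright rim (white) in top
b=blobs(t,(0,0,130),(180,60,255),(335,130,425,280),500)
for x in b[:2]:
    print(x[1],x[2]);bx=cv2.boxPoints(x[2]);P=np.array([plane(t,p,.038) for p in bx]);print(P)
from station import ctrl, viewer, workorder, telemetry
w=viewer.camera("wrist");R=cv2.Rodrigues(np.array(w["rvec"]))[0];C=-R.T@np.array(w["tvec"]);st=telemetry.get_state();o=np.array(st["orientation"])
print("wrist in tool",o.T@(C-st["position"]),(R@o).round(3),w["fx"],w["cx"],w["cy"])
# rim orange long axis
for n,c in(("top",t),("side",s)):
    x=blobs(c,(3,120,120),(20,255,255),(340,190,420,270) if n=="top" else (250,220,335,290))[0]
    P=np.array([plane(c,p,.068) for p in cv2.boxPoints(x[2])]);print(n,P)
E
```

```text
fin (array([ 0.4942, -0.1325,  0.0534]), np.float64(0.0004223863727662506))
bay (array([0.5309, 0.1247, 0.0335]), np.float64(0.0010017407549954165)) [0.5305 0.1247 0.033 ]
bay (array([0.542 , 0.1815, 0.0336]), np.float64(0.0011996051296669556)) [0.5415 0.1815 0.033 ]
bay (array([0.5533, 0.2389, 0.0335]), np.float64(0.0011432989162264919)) [0.5528 0.239  0.033 ]
bay (array([0.5645, 0.2958, 0.0333]), np.float64(0.0012218380444076599)) [0.5639 0.2958 0.033 ]
btn (array([0.6129, 0.1973, 0.0398]), np.float64(0.0012047781372823327))
9197.5 ((380.9570617675781, 203.99627685546875), (71.08033752441406, 135.24168395996094), 4.950272083282471)
[[ 0.4091 -0.0355  0.038 ]
 [ 0.7562 -0.0637  0.038 ]
 [ 0.7422 -0.2482  0.038 ]
 [ 0.396  -0.2112  0.038 ]]
wrist in tool [ 0.0853  0.0003 -0.1415] [[ 0.     1.    -0.001]
 [-0.946 -0.    -0.325]
 [-0.325  0.001  0.946]] 297.92038780901294 318.22519846328106 192.8968808375051
top [[ 0.4868 -0.1046  0.068 ]
 [ 0.5032 -0.1062  0.068 ]
 [ 0.4991 -0.1582  0.068 ]
 [ 0.4827 -0.1565  0.068 ]]
side [[ 0.4838 -0.1779  0.068 ]
 [ 0.4887 -0.107   0.068 ]
 [ 0.5052 -0.1097  0.068 ]
 [ 0.4994 -0.1804  0.068 ]]
```

```bash
cat > go.py <<'E'
import sys,numpy as np
from station import ctrl, viewer, workorder, telemetry
# go.py x y z yawdeg(of tool x): prints needed row
def need(x,y,z,yaw=None):
    s=telemetry.get_state();o=np.array(s["orientation"]);p=np.array(s["position"])
    d=o.T@(np.array([x,y,z])-p);now=np.degrees(np.arctan2(o[1,0],o[0,0]))
    tr=0 if yaw is None else -np.radians((yaw-now+180)%360-180)
    print("row",d.round(4),round(tr,4),"t",s["time"],"grip",round(s["grip_width"],3),"j6",round(s["joint_positions"][5],2))
if __name__=="__main__": need(*map(float,sys.argv[1:]))
E
python3 go.py .494 -.1325 .2 -95.2
```

```text
row [-0.4283  0.3452  0.031 ] -1.1644 t 0.15 grip 0.999 j6 -0.26
```

Careful with the scale: shifts go in shares of 0.8 m and turns go in shares of 2 pi rad. That gives: -0.428 m / 0.8 = -0.535, 0.345 m / 0.8 = 0.4313, -1.164 rad / 6.2832 = -0.1853.

Emit:
tcp_steps --pt "-0.535 0.4313 0.0375 -0.1853 1" --pt "-0.535 0.4313 0.0375 -0.1853 1" --pt "-0.535 0.4313 0.0375 -0.1853 1" --pt "-0.535 0.4313 0.0375 -0.1853 1" --pt "-0.535 0.4313 0.0375 -0.1853 1" --pt "-0.535 0.4313 0.0375 -0.1853 1" --pt "-0.535 0.4313 0.0375 -0.1853 1" --pt "-0.535 0.4313 0.0375 -0.1853 1" --pt "-0.535 0.4313 0.0375 -0.1853 1" --pt "-0.535 0.4313 0.0375 -0.1853 1" --pt "-0.535 0.4313 0.0375 -0.1853 1" --pt "-0.535 0.4313 0.0375 -0.1853 1"

```text
time: 1.35
position: [0.4964, -0.1292, 0.2007]
orientation: [[-0.085, -0.996, 0.0], [-0.996, 0.085, 0.0], [-0.0, -0.0, -1.0]]
contact_force: [0.6, 0.0, -0.4]
grip_width: 1.002
grip_force: 0.0
```

```bash
python3 - <<'E'
from h import *
c=shot("wrist");cv2.imwrite("pics/w1.png",c["image"]);np.savez("w1.npz",**c)
E
```

```text
(no output)
```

View pics/w1.png

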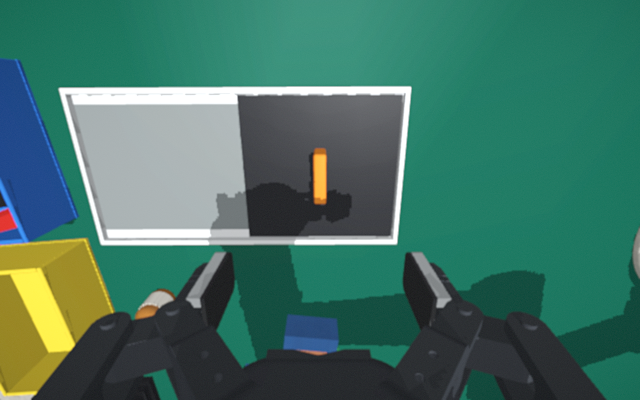

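The wrist view shows the tray corners near (61,88), (411,87), (397,245) and (102,245). The fin top is at (320,177).

```bash
python3 - <<'E'
from h import *
np.set_printoptions(precision=4,suppress=True)
w=dict(np.load("w1.npz"));t=dict(np.load("top0.npz"));s=dict(np.load("side0.npz"))
h=cv2.cvtColor(w["image"],cv2.COLOR_BGR2HSV)
m=((h[...,1]<70)|(h[...,2]<0)).astype(np.uint8)*255;m[247:]=0;m[:80]=0;m[:,:50]=0;m[:,420:]=0
q=max(cv2.findContours(m,cv2.RETR_EXTERNAL,cv2.CHAIN_APPROX_NONE)[0],key=cv2.contourArea)
W=np.array([plane(w,p[0],.038)[:2] for p in cv2.convexHull(q)],np.float32)
r=cv2.minAreaRect(W);print("tray",r)
P=cv2.boxPoints(r);print(P,[pix(w,(*p,.038)).round() for p in P])
f=blobs(w,(3,120,180),(22,255,255),(300,140,345,215))[0]
print(f[0],f[2]); 
print("fin top h=.068",plane(w,f[0],.066), cv2.minAreaRect(np.array([plane(w,p[0],.068)[:2] for p in f[3]],np.float32)))
tb=(379.4,233.8);print(tri(w,f[0],t,tb),tri(w,f[0],s,(290.9,248.3)))
E
```

```text
tray ((0.57464998960495, -0.13781654834747314), (0.17214085161685944, 0.34151825308799744), 85.27906036376953)
[[ 0.3974 -0.2095]
 [ 0.7377 -0.2376]
 [ 0.7519 -0.0661]
 [ 0.4116 -0.038 ]] [array([412.,  86.]), array([57., 86.]), array([100., 245.]), array([397., 245.])]
[319.5693 175.7146] ((319.5, 175.5), (13.0, 53.0), 0.0)
fin top h=.068 [ 0.4929 -0.1354  0.066 ] ((0.4929192066192627, -0.1353336125612259), (0.05259302258491516, 0.012227185070514679), 85.64419555664062)
(array([ 0.4936, -0.1327,  0.0568]), np.float64(0.0009923003401981214)) (array([ 0.4935, -0.1312,  0.0515]), np.float64(0.0006853425824392179))
```

```bash
python3 go.py .492 -.131 .044 -94.7
```

```text
row [0.0004 0.0027 0.1567] -0.0044 t 1.4 grip 1.0 j6 -0.15
```

Converted, 0.156 m / 0.8 = 0.195, 0.15 m / 0.8 = 0.1875.

Emit:
tcp_steps --pt "0 0.0025 0.0625 0 0.5" --pt "0 0.0025 0.125 0 0.5" --pt "0 0.0025 0.1875 0 0.5" --pt "0 0.0025 0.195 0 0.5" --pt "0 0.0025 0.195 0 0.4" --pt "0 0.0025 0.195 0 0.1" --pt "0 0.0025 0.195 0 0" --pt "0 0.0025 0.195 0 0" --pt "0 0.0025 0.195 0 0" --grip_n 50

```text
time: 2.3
position: [0.494, -0.1333, 0.0481]
orientation: [[-0.09, -0.996, 0.006], [-0.996, 0.09, -0.001], [0.0, -0.006, -1.0]]
contact_force: [-0.7, -1.2, 7.2]
grip_width: 0.13
grip_force: 51.8
```

```bash
python3 go.py .6605 -.1449 .044 -94.7
```

```text
row [-0.0034 -0.1669  0.0051] -0.008 t 2.3 grip 0.13 j6 -0.15
```

Converted, -0.167 m / 0.8 = -0.2088, -0.13 m / 0.8 = -0.1625.

Emit:
tcp_steps --pt "0 0 -0.0038 0 0" --pt "0 -0.0188 -0.0038 0 0" --pt "0 -0.0375 -0.0038 0 0" --pt "0 -0.0625 -0.0038 0 0" --pt "0 -0.0875 -0.0038 0 0" --pt "0 -0.1125 -0.0038 0 0" --pt "0 -0.1375 -0.0038 0 0" --pt "-0.0013 -0.1625 -0.0038 0 0" --pt "-0.0013 -0.1875 -0.0038 0 0" --pt "-0.0013 -0.2063 -0.0038 0 0" --pt "-0.0013 -0.2088 -0.0038 0 0" --pt "-0.0013 -0.2088 -0.0038 0 0"

```text
time: 3.5
position: [0.6581, -0.147, 0.0483]
orientation: [[-0.091, -0.996, 0.0], [-0.996, 0.091, 0.0], [-0.0, -0.0, -1.0]]
contact_force: [0.3, 0.3, -0.8]
grip_width: 0.126
grip_force: 50.6
```

Converted, 0.17 m / 0.8 = 0.2125, -0.15 m / 0.8 = -0.1875, 0.45 rad / 6.2832 = 0.0716.

Emit:
tcp_steps --pt "0 0 0 0 0.4" --pt "0 0 0 0 0.4" --pt "0 0 -0.0625 0 0.6" --pt "0 0 -0.125 0 0.6" --pt "0 0.05 -0.1875 0.0239 0.6" --pt "0 0.1 -0.1875 0.0477 0.6" --pt "0 0.1625 -0.1875 0.0716 0.6" --pt "0 0.2125 -0.1875 0.0955 0.6" --pt "0 0.2125 -0.1875 0.1194 0.6" --pt "0 0.2125 -0.1875 0.1432 0.6" --pt "0 0.2125 -0.1875 0.1671 0.6" --pt "0 0.2125 -0.1875 0.191 0.6"

```text
time: 4.7
position: [0.4881, -0.1317, 0.1989]
orientation: [[-0.963, -0.27, 0.001], [-0.27, 0.963, 0.0], [-0.001, -0.0, -1.0]]
contact_force: [-0.7, -0.5, -0.1]
grip_width: 0.603
grip_force: 0.0
```

Emit:
tcp_steps --pt "0 0 0 0.0239 0.6" --pt "0 0 0 0.0477 0.6" --pt "0 0 0 0.0589 0.6" --pt "0 0 0 0.0589 0.6" --pt "0 0 0 0.0589 0.6"

```text
time: 5.2
position: [0.4885, -0.1317, 0.1986]
orientation: [[-0.996, 0.089, 0.0], [0.089, 0.996, 0.0], [-0.0, 0.0, -1.0]]
contact_force: [0.1, -0.9, -0.3]
grip_width: 0.601
grip_force: 0.0
```

```bash
python3 - <<'E'
from h import *
c=shot("wrist");cv2.imwrite("pics/w2.png",c["image"]);np.savez("w2.npz",**c)
E
```

```text
(no output)
```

View pics/w2.png

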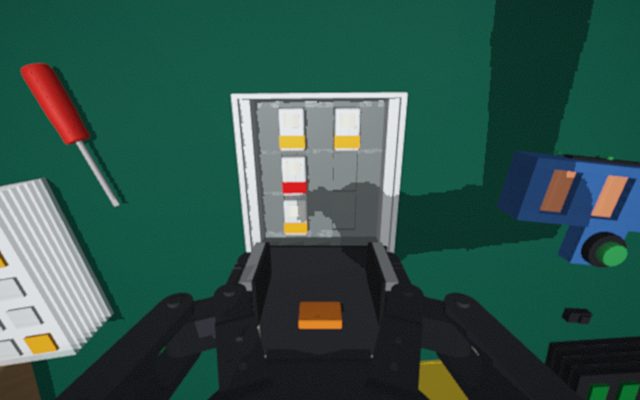

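Image up is toward the robot. Good cells (amber) are at (291,130), (347,130) and (295,217), and the reject (red) is at (294,175). The two shaded pockets at right look empty. I'll take a second view for heights.

Converted, 0.06 m / 0.8 = 0.075, 0.03 m / 0.8 = 0.0375.

Emit:
tcp_steps --pt "0.0375 0.0375 0 0 0.6" --pt "0.075 0.075 0 0 0.6" --pt "0.075 0.075 0 0 0.6" --pt "0.075 0.075 0 0 0.6"

```text
time: 5.65
position: [0.4345, -0.0661, 0.1989]
orientation: [[-0.996, 0.087, 0.001], [0.087, 0.996, 0.0], [-0.001, 0.0, -1.0]]
contact_force: [0.6, 0.0, -0.6]
grip_width: 0.601
grip_force: 0.0
```

```bash
cat > cells.py <<'E'
from h import *
np.set_printoptions(precision=4,suppress=True)
A,B=[dict(np.load(f)) for f in("w2.npz","w3.npz")]
T=np.array([.5746,-.1378]);a=np.radians(-4.72);Rt=np.array([[np.cos(a),-np.sin(a)],[np.sin(a),np.cos(a)]])
def crop(c,p):
    Q=np.array([pix(c,(*(T+Rt@(p+np.array(d))),.02)) for d in((-.03,-.024),(.03,-.024),(.03,.024),(-.03,.024))])
    return max(0,int(Q[:,0].min())),max(0,int(Q[:,1].min())),int(Q[:,0].max()),int(Q[:,1].max())
for i in(-.05,0,.05):
  for j in(-.029,.029):
    p=np.array([-.083+i,j]);r=[]
    for c in(A,B):
        x0,y0,x1,y1=crop(c,p);h=cv2.cvtColor(c["image"],cv2.COLOR_BGR2HSV)
        bd=[b for b in blobs(c,(20,90,150),(32,255,255),(x0,y0,x1,y1),10)]+[b for b in blobs(c,(0,130,130),(8,255,255),(x0,y0,x1,y1),10)]
        top=cv2.inRange(h,(0,0,205),(180,40,255));k=np.zeros_like(top);k[y0:y1,x0:x1]=255;top&=k
        q=cv2.findContours(top,cv2.RETR_EXTERNAL,cv2.CHAIN_APPROX_NONE)[0];q=[z for z in q if cv2.contourArea(z)>40]
        r.append((bd[0] if bd else None,max(q,key=cv2.contourArea) if q else None, h[y0:y1,x0:x1].reshape(-1,3).mean(0).round()))
    print("pocket",p,[x[2] for x in r])
    if r[0][0] and r[1][0]:
        print("  band",[x[0][0].round(1) for x in r],"tri",tri(A,r[0][0][0],B,r[1][0][0]))
        for c,x in((A,r[0]),(B,r[1])):
            b=x[0][3]
            if x[1] is not None: b=np.vstack([b,x[1]])
            R=cv2.minAreaRect(np.array([plane(c,z[0],.026)[:2] for z in b],np.float32));print("  top rect",R, "local",Rt.T@(np.array(R[0])-T)-p)
E
python3 - <<'E'
from h import *
c=shot("wrist");np.savez("w3.npz",**c)
a=dict(np.load("w2.npz"))
cv2.imwrite("pics/w3.png",np.hstack([cv2.resize(a["image"][85:255,225:415],(400,358),interpolation=2),np.clip(cv2.resize(c["image"],(400,358))*1.4,0,255).astype(np.uint8)]))
E
python3 cells.py
```

```text
pocket [-0.133 -0.029] [array([ 80.,  33., 175.]), array([ 64.,  31., 203.])]
  band [array([291.5, 141.5]), array([239.6, 194.5])] tri (array([ 0.452 , -0.1569,  0.0233]), np.float64(0.0004882251812043319))
  top rect ((0.4384135901927948, -0.15575672686100006), (0.026622962206602097, 0.039861101657152176), 84.92212677001953) local [-0.0012 -0.0001]
  top rect ((0.43782246112823486, -0.15478578209877014), (0.027818012982606888, 0.04035994037985802), 84.98787689208984) local [-0.0019  0.0008]
pocket [-0.133  0.029] [array([ 79.,  34., 174.]), array([ 63.,  30., 202.])]
  band [array([346.5, 141.5]), array([291. , 194.4])] tri (array([ 0.457 , -0.099 ,  0.0237]), np.float64(0.00014670806390728613))
  top rect ((0.44301632046699524, -0.09793522208929062), (0.02662871778011322, 0.03879891335964203), 84.924560546875) local [-0.0014 -0.0001]
  top rect ((0.44225797057151794, -0.09736094623804092), (
[... 528 characters left out ...]
271240234), 85.35057830810547) local [-0.0018  0.0017]
pocket [-0.083  0.029] [array([ 89.,  18., 129.]), array([ 91.,  18., 165.])]
pocket [-0.033 -0.029] [array([ 77.,  41., 160.]), array([ 97.,  22., 129.])]
  band [array([295.2, 227.7]), array([243.6, 238.5])] tri (array([ 0.5415, -0.1693, -0.0002]), np.float64(0.04014963944458618))
  top rect ((0.5374297499656677, -0.1632097065448761), (0.025653665885329247, 0.03879405930638313), 84.16216278076172) local [-0.002   0.0006]
  top rect ((0.5196119546890259, -0.16149915754795074), (0.026026125997304916, 0.02832186408340931), 84.98165130615234) local [-0.0199  0.0009]
pocket [-0.033  0.029] [array([94., 19., 91.]), array([ 94.,  15., 163.])]
```

View pics/w3.png

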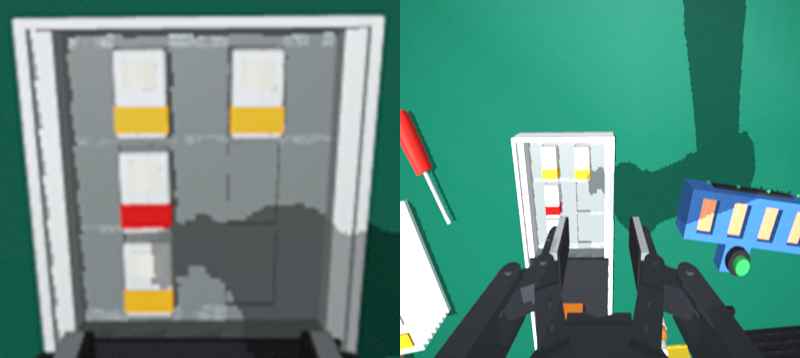

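Left crop: three amber cells and one red one, and both right-hand pockets of the middle and far rows are empty. Next is a closer look at the cradle.

```bash
python3 go.py .53 .21 .22 168.9
```

```text
row [-0.0701  0.2838 -0.0211] 0.105 t 5.7 grip 0.601 j6 -1.88
```

Converted, 0.284 m / 0.8 = 0.355, -0.07 m / 0.8 = -0.0875, 0.1 rad / 6.2832 = 0.0159.

Emit:
tcp_steps --pt "-0.0875 0.355 -0.025 0.0159 0.6" --pt "-0.0875 0.355 -0.025 0.0159 0.6" --pt "-0.0875 0.355 -0.025 0.0159 0.6" --pt "-0.0875 0.355 -0.025 0.0159 0.6" --pt "-0.0875 0.355 -0.025 0.0159 0.6" --pt "-0.0875 0.355 -0.025 0.0159 0.6" --pt "-0.0875 0.355 -0.025 0.0159 0.6" --pt "-0.0875 0.355 -0.025 0.0159 0.6" --pt "-0.0875 0.355 -0.025 0.0159 0.6"

```text
time: 6.6
position: [0.53, 0.2088, 0.2178]
orientation: [[-0.982, 0.19, -0.001], [0.19, 0.982, -0.001], [0.001, -0.001, -1.0]]
contact_force: [-0.2, -0.6, 0.1]
grip_width: 0.597
grip_force: 0.0
```

```bash
python3 - <<'E'
from h import *
c=shot("wrist");np.savez("w4.npz",**c);cv2.imwrite("pics/w4.png",c["image"])
E
```

Emit:
tcp_steps --pt "0.05 0 0 0 0.6" --pt "0.0875 0 0 0 0.6" --pt "0.0875 0 0 0 0.6" --pt "0.0875 0 0 0 0.6"

```text
time: 7.05
position: [0.461, 0.2224, 0.2192]
orientation: [[-0.982, 0.189, 0.001], [0.189, 0.982, 0.001], [-0.001, 0.001, -1.0]]
contact_force: [0.2, -0.7, 0.4]
grip_width: 0.598
grip_force: 0.0
```

```bash
python3 - <<'E'
from h import *
c=shot("wrist");np.savez("w5.npz",**c)
E
```

```text
(no output)
```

View pics/w4.png

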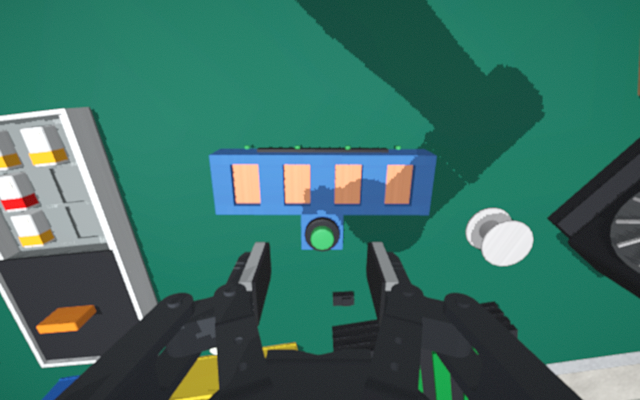

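The cradle shows four copper bays at (246,184), (297,184), (347,184) and (398,184), and the button at (321,235).

```bash
python3 - <<'E'
from h import *
np.set_printoptions(precision=4,suppress=True)
A,B=[dict(np.load(f)) for f in("w4.npz","w5.npz")]
def cop(c,box):
    h=cv2.cvtColor(c["image"],cv2.COLOR_BGR2HSV);return sorted([b for b in blobs(c,(2,50,80),(20,200,255),box,200)],key=lambda b:b[0][0])
a=cop(A,(205,140,440,220));b=cop(B,(180,140,470,330))
print(len(a),len(b))
print([x[0].round(1) for x in b],[x[1] for x in a],[x[1] for x in b])
for x,y in zip(a,b):
    print(tri(A,x[0],B,y[0]))
    for c,k in((A,x),(B,y)):
        C=-proj(c)[1].T@proj(c)[2]
        e=np.array([np.cos(-.19),np.sin(-.19)]);n=np.array([-e[1],e[0]])
        F=np.array([plane(c,z[0],.033)[:2] for z in k[3]]);Rm=np.array([plane(c,z[0],.040)[:2] for z in k[3]])
        o=[]
        for ax in(e,n):
            f=F@ax;r=Rm@ax;cc=C[:2]@ax
            lo=np.percentile(f if cc>f.min() else r,2);hi=np.percentile(f if cc<f.max() else r,98)
            lo=np.percentile(r if cc<f.min() else f,2);hi=np.percentile(r if cc>f.max() else f,98)
            o.append((lo,hi))
        m=[sum(v)/2 for v in o];print("   rim centre",m[0]*e+m[1]*n,"size",[v[1]-v[0] for v in o], "floor rect",cv2.minAreaRect(F.astype(np.float32)))
ga=blobs(A,(50,140,100),(75,255,255),(300,210,345,260),30)[0];gb=[g for g in blobs(B,(50,140,100),(75,255,255),(240,200,420,380),60)]
print(ga[0],[(g[0],g[1]) for g in gb][:4]); print(tri(A,ga[0],B,gb[0][0]),plane(A,ga[0],.044))
E
```

```text
4 4
[array([248.8, 236.3]), array([297.6, 238.4]), array([345. , 238.4]), array([393. , 237.3])] [881.0, 905.0, 902.0, 838.5] [569.5, 705.0, 700.0, 614.5]
(array([0.5309, 0.1206, 0.0243]), np.float64(0.0014858492566398969))
   rim centre [0.5287 0.1248] size [np.float64(0.04606540862010722), np.float64(0.02973033098607461)] floor rect ((0.5294182300567627, 0.12386929243803024), (0.02850504219532013, 0.0444006472826004), 78.95219421386719)
   rim centre [0.5291 0.1247] size [np.float64(0.04573205073044018), np.float64(0.02972168424231919)] floor rect ((0.5312321782112122, 0.12345609068870544), (0.02827233448624611, 0.044226646423339844), 78.3802261352539)
(array([0.5382, 0.182 , 0.0386]), np.float64(9.901320766136435e-06))
   rim centre [0.5397 0.1813] size [np.float64(0.04606130830650268), np.float64(0.02899689600139721)] floor rect ((0.5404474139213562, 0.1808328777551651), (0.02866429090499878, 0.04463109001517296), 78.45462799072266)
   rim centre [0.54   0.1812] size [np.float64(0.045764507810027055), np.float64(0.0289243863196178)] floor rect ((0.5415700078010559, 0.180646121501
[... 538 characters left out ...]
, 0.04384097829461098), 79.05187225341797)
(array([0.5643, 0.2966, 0.0284]), np.float64(0.0007440605738252058))
   rim centre [0.5622 0.2945] size [np.float64(0.04492363792656423), np.float64(0.029328814323870134)] floor rect ((0.5626195073127747, 0.2952119708061218), (0.027828732505440712, 0.0443415492773056), 78.89059448242188)
   rim centre [0.562  0.2946] size [np.float64(0.04578514572629183), np.float64(0.029250470600815315)] floor rect ((0.5636466145515442, 0.29502853751182556), (0.027704615145921707, 0.04257958009839058), 78.744140625)
[321.7603 237.7145] [(array([321.0181, 286.0068]), 341.5)]
(array([0.6108, 0.1969, 0.0382]), np.float64(0.00010166634689389673)) [0.6079 0.1974 0.044 ]
```

```bash
python3 go.py .4437 -.0978 .1 175.3
```

```text
row [-0.0432 -0.318   0.1187] -0.1089 t 7.1 grip 0.601 j6 -2.53
```

Converted, -0.318 m / 0.8 = -0.3975, -0.3 m / 0.8 = -0.375, -0.108 rad / 6.2832 = -0.0172.

Emit:
tcp_steps --pt "-0.0538 -0.0625 0 -0.0172 0.55" --pt "-0.0538 -0.125 0 -0.0172 0.55" --pt "-0.0538 -0.1875 0 -0.0172 0.55" --pt "-0.0538 -0.25 0.05 -0.0172 0.55" --pt "-0.0538 -0.3125 0.1 -0.0172 0.55" --pt "-0.0538 -0.375 0.125 -0.0172 0.55" --pt "-0.0538 -0.3975 0.1488 -0.0172 0.55" --pt "-0.0538 -0.3975 0.1488 -0.0172 0.55" --pt "-0.0538 -0.3975 0.1488 -0.0172 0.55" --pt "-0.0538 -0.3975 0.1488 -0.0172 0.55"

```text
time: 8.1
position: [0.4441, -0.0979, 0.0995]
orientation: [[-0.996, 0.084, 0.001], [0.084, 0.996, -0.0], [-0.001, -0.0, -1.0]]
contact_force: [0.5, -0.0, 0.5]
grip_width: 0.555
grip_force: 0.0
```

```bash
python3 go.py .4437 -.0978 .013 175.3
```

```text
row [0.0004 0.0001 0.0865] -0.0018 t 8.1 grip 0.555 j6 -1.8
```

Converted, 0.086 m / 0.8 = 0.1075, 0.08 m / 0.8 = 0.1.

Emit:
tcp_steps --pt "0 0 0.05 0 0.53" --pt "0 0 0.0875 0 0.53" --pt "0 0 0.1 0 0.53" --pt "0 0 0.1075 0 0.53" --pt "0 0 0.1075 0 0.53"

```text
time: 8.6
position: [0.4442, -0.0968, 0.0137]
orientation: [[-0.997, 0.081, 0.001], [0.081, 0.997, -0.0], [-0.001, 0.0, -1.0]]
contact_force: [0.2, 0.5, 0.4]
grip_width: 0.532
grip_force: 0.0
```

Emit:
tcp_steps --pt "0 0 0 0 0.2" --pt "0 0 0 0 0" --pt "0 0 0 0 0" --pt "0 0 0 0 0" --pt "0 0 0 0 0" --grip_n 45

```text
time: 9.1
position: [0.4446, -0.097, 0.0147]
orientation: [[-0.997, 0.082, 0.003], [0.082, 0.997, 0.0], [-0.003, 0.001, -1.0]]
contact_force: [0.1, 1.2, 6.6]
grip_width: 0.29
grip_force: 45.0
```

Converted, -0.11 m / 0.8 = -0.1375, -0.07 m / 0.8 = -0.0875.

Emit:
tcp_steps --pt "0 0 -0.0375 0 0" --pt "0 0 -0.0875 0 0" --pt "0 0 -0.1375 0 0" --pt "0 0 -0.1375 0 0"

```text
time: 9.5
position: [0.4471, -0.0971, 0.1289]
orientation: [[-0.997, 0.081, 0.013], [0.081, 0.997, 0.001], [-0.013, 0.002, -1.0]]
contact_force: [0.1, 0.5, -1.0]
grip_width: 0.288
grip_force: 46.0
```

```bash
python3 go.py .5297 .1247 .125 169.1
```

```text
row [-0.0643  0.2277  0.0051] 0.1092 t 9.5 grip 0.288 j6 -1.8
```

Converted, 0.2277 m / 0.8 = 0.2846, 0.21 m / 0.8 = 0.2625, 0.109 rad / 6.2832 = 0.0173.

Emit:
tcp_steps --pt "-0.0125 0.05 0 0.0032 0" --pt "-0.0313 0.1 0 0.0064 0" --pt "-0.05 0.1563 0 0.0111 0" --pt "-0.0688 0.2125 0 0.0159 0" --pt "-0.0804 0.2625 0 0.0173 0" --pt "-0.0804 0.2846 0 0.0173 0" --pt "-0.0804 0.2846 0 0.0173 0" --pt "-0.0804 0.2846 0 0.0173 0"

```text
time: 10.3
position: [0.525, 0.1239, 0.1227]
orientation: [[-0.982, 0.19, -0.002], [0.19, 0.982, -0.001], [0.002, -0.001, -1.0]]
contact_force: [-0.9, -0.1, -1.3]
grip_width: 0.287
grip_force: 46.0
```

```bash
python3 go.py .5297 .1247 .044 169.1
python3 - <<'E'
from h import *
c=shot("wrist");np.savez("w6.npz",**c);cv2.imwrite("pics/w6.png",c["image"])
E
```

```text
row [-0.0046  0.0017  0.0787] -0.0008 t 10.3 grip 0.287 j6 -2.29
```

View pics/w6.png

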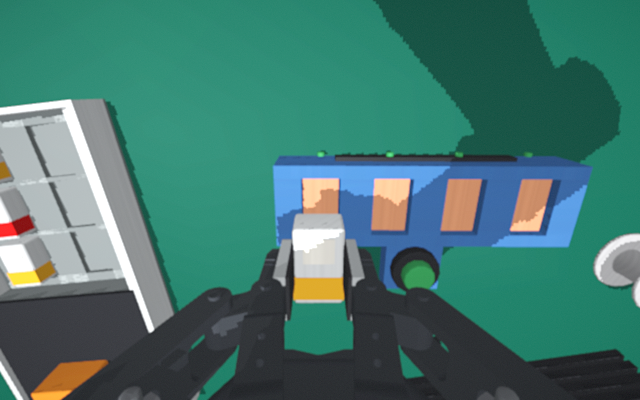

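The cell is held squarely at (318,258) above bay 0, and the cover stays open.

Converted, 0.06 m / 0.8 = 0.075, 0.05 m / 0.8 = 0.0625.

Emit:
tcp_steps --pt "-0.005 0.0019 0.0375 0 0" --pt "-0.0056 0.0019 0.0625 0 0" --pt "-0.0056 0.0019 0.075 0 0" --pt "-0.0056 0.0019 0.075 0 0" --pt "-0.0056 0.0019 0.075 0 0"

```text
time: 10.85
position: [0.5311, 0.1246, 0.064]
orientation: [[-0.982, 0.191, 0.001], [0.191, 0.982, 0.0], [-0.001, 0.0, -1.0]]
contact_force: [0.7, -0.1, 0.3]
grip_width: 0.288
grip_force: 46.0
```

```bash
python3 go.py .5297 .1247 .044 169.1
```

```text
row [ 0.0014 -0.0002  0.02  ] -0.0015 t 10.85 grip 0.288 j6 -2.29
```

Emit:
tcp_steps --pt "0.0013 0 0.01 0 0" --pt "0.0013 0 0.0175 0 0" --pt "0.0013 0 0.0225 0 0" --pt "0.0013 0 0.0244 0 0" --pt "0.0013 0 0.0244 0 0"

```text
time: 11.35
position: [0.5296, 0.1253, 0.0435]
orientation: [[-0.982, 0.19, -0.0], [0.19, 0.982, -0.0], [0.0, -0.0, -1.0]]
contact_force: [0.1, 0.1, -0.9]
grip_width: 0.289
grip_force: 46.0
```

Careful with the scale: shifts go in shares of 0.8 m and turns go in shares of 2 pi rad. That gives: -0.045 m / 0.8 = -0.0563, -0.02 m / 0.8 = -0.025.

Emit:
tcp_steps --pt "0 0 0 0 0.4" --pt "0 0 0 0 0.45" --pt "0 0 -0.025 0 0.45" --pt "0 0 -0.0563 0 0.2" --pt "0 0 -0.0563 0 0" --pt "0 0 -0.0563 0 0" --pt "0 0 -0.0563 0 0"

```text
time: 12.05
position: [0.5292, 0.125, 0.0882]
orientation: [[-0.982, 0.19, -0.001], [0.19, 0.982, -0.0], [0.001, -0.001, -1.0]]
contact_force: [0.2, -0.2, 0.1]
grip_width: -0.001
grip_force: 0.0
```

```bash
python3 - <<'E'
from h import *
c=shot("wrist");np.savez("w7.npz",**c);cv2.imwrite("pics/w7.png",c["image"])
E
python3 go.py .5297 .1247 .058 169.1
```

```text
row [-0.0007 -0.0001  0.03  ] -0.0012 t 12.1 grip 0.001 j6 -2.29
```

View pics/w7.png

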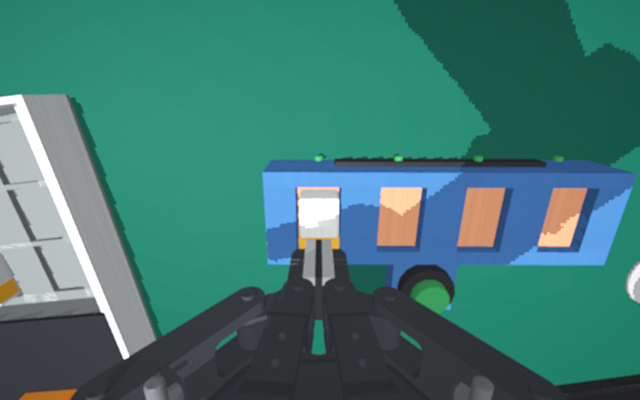

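The cell lies in bay 0, at (319,215), so I'll press it.

Converted, 0.044 m / 0.8 = 0.055, 0.042 m / 0.8 = 0.0525.

Emit:
tcp_steps --pt "0 0 0.025 0 0" --pt "0 0 0.0375 0 0" --pt "0 0 0.0413 0 0" --pt "0 0 0.045 0 0" --pt "0 0 0.0488 0 0" --pt "0 0 0.0525 0 0" --pt "0 0 0.055 0 0"

```text
time: 12.8
position: [0.5293, 0.1248, 0.0455]
orientation: [[-0.982, 0.19, -0.001], [0.19, 0.982, -0.001], [0.001, -0.001, -1.0]]
contact_force: [-3.2, -0.8, 5.3]
grip_width: -0.004
grip_force: 2.9
```

Emit:
tcp_steps --pt "0 0 0.0025 0 0" --pt "0 0 0.0025 0 0"

```text
time: 13.0
position: [0.5293, 0.1248, 0.045]
orientation: [[-0.982, 0.189, -0.001], [0.189, 0.982, -0.001], [0.001, -0.001, -1.0]]
contact_force: [-5.8, -1.8, 13.5]
grip_width: -0.004
grip_force: 6.9
```

Converted, 0.003 m / 0.8 = 0.0038.

Emit:
tcp_steps --pt "0 0 0.0038 0 0" --pt "0 0 0.0038 0 0"

```text
time: 13.2
position: [0.5295, 0.1249, 0.0448]
orientation: [[-0.982, 0.188, -0.0], [0.188, 0.982, -0.002], [-0.0, -0.002, -1.0]]
contact_force: [-12.5, -2.5, 30.1]
grip_width: -0.001
grip_force: 15.6
```

Emit:
tcp_steps --pt "0 0 -0.0375 0 0" --pt "0 0 -0.1 0 0.3" --pt "0 0 -0.15 0 0.5" --pt "0 0 -0.175 0 0.55" --pt "0 0 -0.175 0 0.55"

```text
time: 13.7
position: [0.532, 0.1262, 0.1842]
orientation: [[-0.982, 0.189, 0.008], [0.189, 0.982, 0.004], [-0.008, 0.005, -1.0]]
contact_force: [1.0, -0.3, 0.0]
grip_width: 0.549
grip_force: 0.0
```

```bash
python3 go.py .4392 -.1557 .1 175.3
python3 - <<'E'
from h import *
np.set_printoptions(precision=4,suppress=True)
c=shot("top");np.savez("t1.npz",**c)
print([b[0] for b in blobs(c,(3,120,120),(20,255,255),(340,130,420,270),15)])
E
```

```text
row [ 0.0383 -0.2948  0.0823] -0.1086 t 13.7 grip 0.549 j6 -2.29
[array([384.121 , 169.3115])]
```

Converted, -0.295 m / 0.8 = -0.3688, -0.25 m / 0.8 = -0.3125, -0.108 rad / 6.2832 = -0.0172.

Emit:
tcp_steps --pt "0.0125 -0.0625 0 -0.0048 0.53" --pt "0.025 -0.125 0 -0.008 0.53" --pt "0.0375 -0.1875 0 -0.0127 0.53" --pt "0.0475 -0.25 0.025 -0.0172 0.53" --pt "0.0475 -0.3125 0.0625 -0.0172 0.53" --pt "0.0475 -0.3688 0.1025 -0.0172 0.53" --pt "0.0475 -0.3688 0.1025 -0.0172 0.53" --pt "0.0475 -0.3688 0.1025 -0.0172 0.53" --pt "0.0475 -0.3688 0.1025 -0.0172 0.53"

```text
time: 14.65
position: [0.4359, -0.1573, 0.097]
orientation: [[-0.996, 0.084, -0.002], [0.084, 0.996, -0.0], [0.002, -0.0, -1.0]]
contact_force: [-0.2, -1.4, -0.1]
grip_width: 0.532
grip_force: 0.0
```

```bash
python3 go.py .4394 -.1557 .0135 175.3
```

```text
row [-0.0035  0.0019  0.0835] -0.002 t 14.65 grip 0.532 j6 -1.66
```

Converted, 0.05 m / 0.8 = 0.0625, -0.003 m / 0.8 = -0.0038.

Emit:
tcp_steps --pt "-0.0038 0.0019 0.0375 0 0.53" --pt "-0.0038 0.0019 0.0625 0 0.53" --pt "-0.0038 0.0019 0.0625 0 0.53" --pt "-0.0038 0.0019 0.0625 0 0.53"

```text
time: 15.05
position: [0.4403, -0.1552, 0.0484]
orientation: [[-0.997, 0.081, 0.001], [0.081, 0.997, -0.0], [-0.001, -0.0, -1.0]]
contact_force: [0.3, 0.1, 0.2]
grip_width: 0.53
grip_force: 0.0
```

```bash
python3 go.py .4394 -.1557 .0135 175.3
```

```text
row [ 0.0009 -0.0006  0.0349] 0.0009 t 15.05 grip 0.53 j6 -1.66
```

Converted, 0.0345 m / 0.8 = 0.0431, 0.03 m / 0.8 = 0.0375.

Emit:
tcp_steps --pt "0.0006 -0.0006 0.025 0 0.53" --pt "0.0006 -0.0006 0.0375 0 0.53" --pt "0.0006 -0.0006 0.0431 0 0.53" --pt "0.0006 -0.0006 0.0431 0 0.2" --pt "0.0006 -0.0006 0.0431 0 0" --pt "0.0006 -0.0006 0.0431 0 0" --pt "0.0006 -0.0006 0.0431 0 0" --pt "0.0006 -0.0006 0.0431 0 0" --grip_n 45

```text
time: 15.85
position: [0.4395, -0.1564, 0.0139]
orientation: [[-0.997, 0.083, 0.001], [0.083, 0.997, -0.0], [-0.001, 0.0, -1.0]]
contact_force: [-0.0, -0.1, 3.4]
grip_width: 0.291
grip_force: 44.9
```

Emit:
tcp_steps --pt "0 0 -0.0375 0 0" --pt "0 0 -0.0875 0 0" --pt "0 0 -0.1375 0 0" --pt "0 0 -0.1375 0 0" --pt "0 0 -0.1375 0 0"

```text
time: 16.35
position: [0.439, -0.1563, 0.124]
orientation: [[-0.996, 0.084, 0.002], [0.084, 0.996, 0.0], [-0.002, 0.001, -1.0]]
contact_force: [-0.0, 0.3, -1.0]
grip_width: 0.29
grip_force: 46.0
```

```bash
python3 go.py .5407 .1812 .125 169.1
```

```text
row [-0.0731  0.3448 -0.0006] 0.1064 t 16.35 grip 0.29 j6 -1.66
```

Converted, 0.345 m / 0.8 = 0.4313, 0.335 m / 0.8 = 0.4188, 0.106 rad / 6.2832 = 0.0169.

Emit:
tcp_steps --pt "-0.0125 0.05 0 0.0032 0" --pt "-0.025 0.1063 0 0.0064 0" --pt "-0.0375 0.1625 0 0.0095 0" --pt "-0.05 0.2188 0 0.0127 0" --pt "-0.0625 0.275 0 0.0169 0" --pt "-0.075 0.3313 0 0.0169 0" --pt "-0.085 0.3813 0 0.0169 0" --pt "-0.0913 0.4188 0 0.0169 0" --pt "-0.0913 0.4313 0 0.0169 0" --pt "-0.0913 0.4313 0.025 0.0169 0" --pt "-0.0913 0.4313 0.0625 0.0169 0" --pt "-0.0913 0.4313 0.075 0.0169 0"

```text
time: 17.55
position: [0.5373, 0.1793, 0.0592]
orientation: [[-0.982, 0.189, -0.008], [0.189, 0.982, -0.004], [0.007, -0.006, -1.0]]
contact_force: [-0.9, -0.1, -1.1]
grip_width: 0.292
grip_force: 46.0
```

Emit:
tcp_steps --pt "0 0 0 0 0" --pt "0 0 0 0 0"

```text
time: 17.75
position: [0.5407, 0.181, 0.0635]
orientation: [[-0.982, 0.188, 0.0], [0.188, 0.982, -0.0], [-0.0, -0.0, -1.0]]
contact_force: [-0.1, -0.1, -0.3]
grip_width: 0.291
grip_force: 46.0
```

```bash
python3 go.py .5407 .1812 .044 169.1
```

```text
row [0.     0.0002 0.0195] 0.0009 t 17.75 grip 0.291 j6 -2.37
```

Converted, -0.025 m / 0.8 = -0.0313, 0.0195 m / 0.8 = 0.0244.

Emit:
tcp_steps --pt "0 0 0.01 0 0" --pt "0 0 0.0175 0 0" --pt "0 0 0.0225 0 0" --pt "0 0 0.0244 0 0" --pt "0 0 0.0244 0 0" --pt "0 0 0.0244 0 0.4" --pt "0 0 0.0244 0 0.45" --pt "0 0 0 0 0.45" --pt "0 0 -0.0313 0 0.2" --pt "0 0 -0.0313 0 0" --pt "0 0 -0.0313 0 0" --pt "0 0 -0.0313 0 0"

```text
time: 18.95
position: [0.5398, 0.1811, 0.0877]
orientation: [[-0.982, 0.188, -0.001], [0.188, 0.982, -0.0], [0.001, -0.001, -1.0]]
contact_force: [0.3, 1.2, 0.1]
grip_width: 0.001
grip_force: 0.0
```

```bash
python3 - <<'E'
from h import *
c=shot("wrist");np.savez("w8.npz",**c);cv2.imwrite("pics/w8.png",c["image"][120:320,220:640])
E
```

```text
(no output)
```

View pics/w8.png

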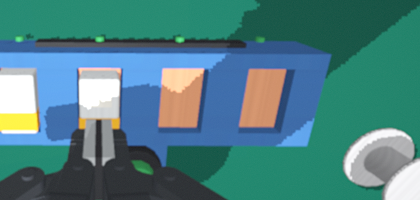

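The second cell lies in bay 1, at crop (99,98), and the first is down in bay 0. Pressing the second one.

Converted, 0.046 m / 0.8 = 0.0575, 0.045 m / 0.8 = 0.0563.

Emit:
tcp_steps --pt "0 0 0.025 0 0" --pt "0 0 0.0375 0 0" --pt "0 0 0.0425 0 0" --pt "0 0 0.0475 0 0" --pt "0 0 0.0525 0 0" --pt "0 0 0.0563 0 0" --pt "0 0 0.0575 0 0" --pt "0 0 0.0575 0 0"

```text
time: 19.8
position: [0.5399, 0.1809, 0.0449]
orientation: [[-0.982, 0.187, -0.001], [0.187, 0.982, -0.002], [0.001, -0.002, -1.0]]
contact_force: [-6.5, -1.5, 16.4]
grip_width: 0.003
grip_force: 8.3
```

Emit:
tcp_steps --pt "0 0 0.0025 0 0" --pt "0 0 0.0025 0 0"

```text
time: 20.0
position: [0.54, 0.1809, 0.0448]
orientation: [[-0.982, 0.186, -0.0], [0.186, 0.982, -0.002], [-0.0, -0.002, -1.0]]
contact_force: [-10.8, -2.6, 27.0]
grip_width: 0.001
grip_force: 13.5
```

Converted, -0.11 m / 0.8 = -0.1375, -0.08 m / 0.8 = -0.1.

Emit:
tcp_steps --pt "0 0 -0.0375 0 0" --pt "0 0 -0.1 0 0.3" --pt "0 0 -0.1375 0 0.53" --pt "0 0 -0.1375 0 0.53" --pt "0 0 -0.1375 0 0.53"

```text
time: 20.5
position: [0.5404, 0.1816, 0.1509]
orientation: [[-0.982, 0.188, 0.001], [0.188, 0.982, 0.001], [-0.001, 0.001, -1.0]]
contact_force: [0.5, -0.4, -0.5]
grip_width: 0.532
grip_force: 0.0
```

```bash
python3 go.py .539 -.1636 .08 175.3
python3 - <<'E'
from h import *
np.set_printoptions(precision=4,suppress=True)
c=shot("top")
print([b[0] for b in blobs(c,(3,120,120),(20,255,255),(340,130,420,270),15)])
E
```

```text
row [-0.0635 -0.3394  0.0705] -0.1074 t 20.5 grip 0.532 j6 -2.37
[array([383.9483, 169.3036])]
```

Converted, -0.339 m / 0.8 = -0.4238, -0.33 m / 0.8 = -0.4125, -0.107 rad / 6.2832 = -0.017.

Emit:
tcp_steps --pt "-0.0125 -0.0625 0 -0.0048 0.53" --pt "-0.025 -0.125 0 -0.008 0.53" --pt "-0.0375 -0.1875 0 -0.0127 0.53" --pt "-0.05 -0.25 0 -0.017 0.53" --pt "-0.0625 -0.3125 0 -0.017 0.53" --pt "-0.075 -0.3688 0.025 -0.017 0.53" --pt "-0.0794 -0.4125 0.0625 -0.017 0.53" --pt "-0.0794 -0.4238 0.0875 -0.017 0.53" --pt "-0.0794 -0.4238 0.0875 -0.017 0.53" --pt "-0.0794 -0.4238 0.0875 -0.017 0.53" --pt "-0.0794 -0.4238 0.0875 -0.017 0.53"

```text
time: 21.65
position: [0.5399, -0.1627, 0.0811]
orientation: [[-0.997, 0.08, 0.001], [0.08, 0.997, -0.0], [-0.002, -0.0, -1.0]]
contact_force: [-0.2, 0.6, -1.1]
grip_width: 0.529
grip_force: 0.0
```

```bash
python3 go.py .539 -.1636 .0135 175.3
python3 - <<'E'
from h import *
c=shot("wrist");np.savez("w9.npz",**c);cv2.imwrite("pics/w9.png",c["image"][60:360,150:500])
E
```

```text
row [ 0.001  -0.0009  0.0676] 0.0015 t 21.65 grip 0.529 j6 -1.65
```

View pics/w9.png

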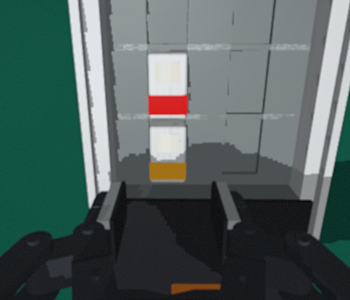

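The reject is at crop (168,85). The third good cell, at (168,152), is centred between the fingers.

Converted, 0.067 m / 0.8 = 0.0838, 0.06 m / 0.8 = 0.075.

Emit:
tcp_steps --pt "0.0006 -0.0006 0.0375 0 0.53" --pt "0.0006 -0.0006 0.0625 0 0.53" --pt "0.0006 -0.0006 0.075 0 0.53" --pt "0.0006 -0.0006 0.0838 0 0.53" --pt "0.0006 -0.0006 0.0838 0 0.53" --pt "0.0006 -0.0006 0.0838 0 0.2" --pt "0.0006 -0.0006 0.0838 0 0" --pt "0.0006 -0.0006 0.0838 0 0" --pt "0.0006 -0.0006 0.0838 0 0" --pt "0.0006 -0.0006 0.0838 0 0" --grip_n 45

```text
time: 22.7
position: [0.5395, -0.164, 0.0145]
orientation: [[-0.997, 0.082, 0.002], [0.082, 0.997, -0.0], [-0.002, -0.0, -1.0]]
contact_force: [-0.0, 1.2, 6.6]
grip_width: 0.29
grip_force: 45.7
```

Emit:
tcp_steps --pt "0 0 -0.0375 0 0" --pt "0 0 -0.0875 0 0" --pt "0 0 -0.1375 0 0" --pt "0 0 -0.1375 0 0" --pt "0 0 -0.1375 0 0"

```text
time: 23.2
position: [0.5384, -0.1639, 0.124]
orientation: [[-0.997, 0.083, 0.002], [0.083, 0.997, 0.001], [-0.002, 0.001, -1.0]]
contact_force: [-0.1, 0.1, -0.7]
grip_width: 0.29
grip_force: 45.8
```

```bash
python3 go.py .5517 .2382 .125 169.1
```

```text
row [ 0.02    0.4018 -0.0007] 0.1074 t 23.2 grip 0.29 j6 -1.65
```

Converted, 0.402 m / 0.8 = 0.5025, 0.385 m / 0.8 = 0.4813, 0.107 rad / 6.2832 = 0.017.

Emit:
tcp_steps --pt "0 0.05 0 0.0032 0" --pt "0 0.1063 0 0.0064 0" --pt "0 0.1625 0 0.0095 0" --pt "0 0.2188 0 0.0127 0" --pt "0.0125 0.275 0 0.017 0" --pt "0.0125 0.3313 0 0.017 0" --pt "0.025 0.3813 0 0.017 0" --pt "0.025 0.4375 0 0.017 0" --pt "0.025 0.4813 0 0.017 0" --pt "0.025 0.5025 0 0.017 0" --pt "0.025 0.5025 0.0375 0.017 0" --pt "0.025 0.5025 0.075 0.017 0"

```text
time: 24.4
position: [0.5509, 0.2385, 0.0617]
orientation: [[-0.982, 0.188, -0.001], [0.188, 0.982, -0.0], [0.001, -0.0, -1.0]]
contact_force: [0.1, -0.6, 0.2]
grip_width: 0.288
grip_force: 45.9
```

Emit:
tcp_steps --pt "0 0 0 0 0" --pt "0 0 0 0 0" --pt "0 0 0 0 0"

```text
time: 24.7
position: [0.5524, 0.2383, 0.0645]
orientation: [[-0.982, 0.188, 0.002], [0.188, 0.982, 0.001], [-0.002, 0.001, -1.0]]
contact_force: [-0.0, -0.0, -1.2]
grip_width: 0.289
grip_force: 45.8
```

```bash
python3 go.py .5517 .2382 .044 169.1
```

```text
row [ 0.0007 -0.0003  0.0205] 0.0008 t 24.7 grip 0.289 j6 -2.44
```

Converted, -0.025 m / 0.8 = -0.0313, 0.0198 m / 0.8 = 0.0248.

Emit:
tcp_steps --pt "0 0 0.01 0 0" --pt "0 0 0.0175 0 0" --pt "0 0 0.0225 0 0" --pt "0 0 0.0248 0 0" --pt "0 0 0.0248 0 0" --pt "0 0 0.0248 0 0.4" --pt "0 0 0.0248 0 0.45" --pt "0 0 0 0 0.45" --pt "0 0 -0.0313 0 0.2" --pt "0 0 -0.0313 0 0" --pt "0 0 -0.0313 0 0" --pt "0 0 -0.0313 0 0"

```text
time: 25.9
position: [0.5509, 0.238, 0.0876]
orientation: [[-0.982, 0.188, -0.001], [0.188, 0.982, -0.001], [0.001, -0.001, -1.0]]
contact_force: [-0.1, -0.3, -0.9]
grip_width: -0.001
grip_force: 0.0
```

```bash
python3 - <<'E'
from h import *
c=shot("wrist");np.savez("w10.npz",**c);cv2.imwrite("pics/w10.png",c["image"][120:320,180:600])
E
```

```text
(no output)
```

View pics/w10.png

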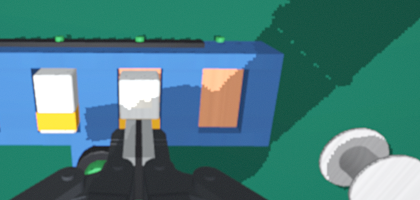

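The third cell is in bay 2, at crop (139,97). Pressing it.

Converted, 0.048 m / 0.8 = 0.06, 0.047 m / 0.8 = 0.0588.

Emit:
tcp_steps --pt "0 0 0.025 0 0" --pt "0 0 0.0375 0 0" --pt "0 0 0.0425 0 0" --pt "0 0 0.0475 0 0" --pt "0 0 0.0525 0 0" --pt "0 0 0.0563 0 0" --pt "0 0 0.0588 0 0" --pt "0 0 0.06 0 0" --pt "0 0 0.06 0 0"

```text
time: 26.85
position: [0.5511, 0.2378, 0.0449]
orientation: [[-0.982, 0.186, -0.0], [0.186, 0.982, -0.002], [-0.0, -0.002, -1.0]]
contact_force: [-10.2, -2.7, 24.6]
grip_width: 0.001
grip_force: 12.4
```

Emit:
tcp_steps --pt "0 0 -0.0375 0 0" --pt "0 0 -0.1 0 0" --pt "0 0 -0.15 0 0.4" --pt "0.075 -0.0625 -0.15 0 0.5" --pt "0.125 -0.125 -0.15 0 0.5" --pt "0.125 -0.125 -0.15 0 0.5" --pt "0.125 -0.125 -0.15 0 0.5"

```text
time: 27.55
position: [0.4297, 0.1553, 0.16]
orientation: [[-0.982, 0.189, -0.004], [0.189, 0.982, -0.001], [0.003, -0.002, -1.0]]
contact_force: [-0.3, 0.1, 0.1]
grip_width: 0.5
grip_force: 0.0
```

```bash
python3 - <<'E'
from h import *
np.set_printoptions(precision=4,suppress=True)
w=shot("wrist");np.savez("w11.npz",**w);cv2.imwrite("pics/w11.png",w["image"])
c=shot("top");np.savez("t2.npz",**c)
b=blobs(c,(3,120,120),(20,255,255),(340,130,420,270),15);print([x[0] for x in b],plane(c,b[0][0],.0534))
E
```

```text
[array([383.9987, 169.4076])] [ 0.6582 -0.1459  0.0534]
```

View pics/w11.png

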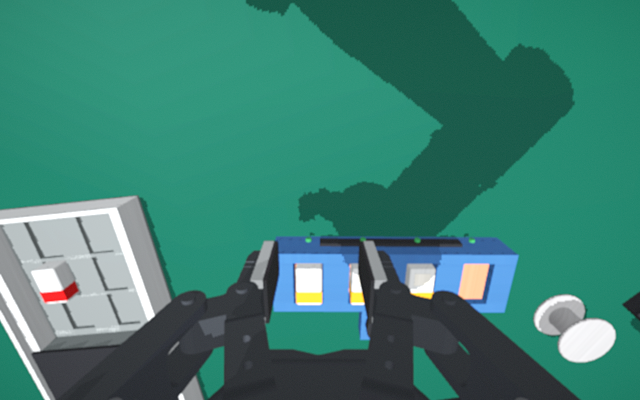

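Bays 0–2 each hold a cell at the same low height, and only the reject is left in the pockets. Next, closing the cover.

```bash
python3 go.py .6588 -.1459 .14 -94.7
```

```text
row [-0.2775 -0.2571  0.0212] -1.6776 t 27.65 grip 0.503 j6 -2.46
```

Converted, -0.2775 m / 0.8 = -0.3469, -0.257 m / 0.8 = -0.3213, -1.6776 rad / 6.2832 = -0.267.

Emit:
tcp_steps --pt "-0.025 -0.05 0 -0.0239 0.5" --pt "-0.0625 -0.1 0 -0.0477 0.5" --pt "-0.1 -0.15 0 -0.0716 0.5" --pt "-0.1375 -0.1875 0 -0.0955 0.5" --pt "-0.175 -0.225 0 -0.1194 0.5" --pt "-0.225 -0.2625 0 -0.1432 0.5" --pt "-0.275 -0.2875 0 -0.1671 0.5" --pt "-0.3125 -0.3213 0 -0.191 0.5" --pt "-0.3469 -0.3213 0 -0.2149 0.5" --pt "-0.3469 -0.3213 0.0125 -0.2387 0.5" --pt "-0.3469 -0.3213 0.025 -0.2626 0.5" --pt "-0.3469 -0.3213 0.025 -0.267 0.5"

```text
time: 28.85
position: [0.6593, -0.146, 0.1371]
orientation: [[-0.077, -0.997, -0.004], [-0.997, 0.077, 0.0], [0.0, 0.004, -1.0]]
contact_force: [-0.8, 0.4, 0.3]
grip_width: 0.504
grip_force: 0.0
```

Emit:
tcp_steps --pt "0 0 0 0 0.5" --pt "0 0 0 0 0.5" --pt "0 0 0 0 0.5"

```text
time: 29.15
position: [0.6594, -0.1456, 0.1404]
orientation: [[-0.084, -0.996, 0.001], [-0.996, 0.084, -0.0], [0.0, -0.001, -1.0]]
contact_force: [-0.6, -0.2, -0.3]
grip_width: 0.503
grip_force: 0.0
```

```bash
python3 go.py .6588 -.1459 .049 -94.7
python3 - <<'E'
from h import *
np.set_printoptions(precision=4,suppress=True)
c=shot("wrist")
for b in blobs(c,(3,120,150),(22,255,255),(240,100,420,300),100): print(b[0],b[2],plane(c,b[0],.066))
E
```

```text
row [0.0003 0.0006 0.0914] -0.0021 t 29.15 grip 0.503 j6 -0.11
[320.2779 201.7488] ((320.5, 203.0), (60.0, 15.0), 90.0) [ 0.6561 -0.1479  0.066 ]
```

Converted, 0.091 m / 0.8 = 0.1138, 0.089 m / 0.8 = 0.1113.

Emit:
tcp_steps --pt "0 0.0013 0.05 0 0.5" --pt "0 0.0013 0.1 0 0.5" --pt "0 0.0013 0.1138 0 0.5" --pt "0 0.0013 0.1138 0 0.4" --pt "0 0.0013 0.1138 0 0.1" --pt "0 0.0013 0.1138 0 0" --pt "0 0.0013 0.1138 0 0" --pt "0 0.0013 0.1113 0 0" --grip_n 50

```text
time: 30.0
position: [0.6581, -0.1455, 0.0524]
orientation: [[-0.083, -0.997, 0.002], [-0.997, 0.083, 0.0], [-0.0, -0.002, -1.0]]
contact_force: [-0.4, 0.4, -1.3]
grip_width: 0.124
grip_force: 52.9
```

Emit:
tcp_steps --pt "0 0.0188 0 0 0" --pt "0 0.0375 0 0 0" --pt "0 0.0625 0 0 0" --pt "0 0.0875 0 0 0" --pt "0 0.1125 0 0 0" --pt "0 0.1375 0 0 0" --pt "0 0.1625 0 0 0" --pt "0 0.1875 0 0 0" --pt "0 0.2025 0 0 0" --pt "0 0.21 0 0 0" --pt "0 0.21 0 0 0" --pt "0 0.21 0 0 0"

```text
time: 31.2
position: [0.493, -0.1319, 0.0522]
orientation: [[-0.081, -0.997, 0.005], [-0.997, 0.081, -0.001], [0.0, -0.005, -1.0]]
contact_force: [5.1, -0.9, 0.5]
grip_width: 0.127
grip_force: 53.1
```

Converted, -0.15 m / 0.8 = -0.1875, -0.1 m / 0.8 = -0.125.

Emit:
tcp_steps --pt "0 0 0 0 0.4" --pt "0 0 0 0 0.4" --pt "0 0 -0.0625 0 0.4" --pt "0 0 -0.125 0 0.2" --pt "0 0 -0.1875 0 0" --pt "0 0 -0.1875 0 0"

```text
time: 31.8
position: [0.4936, -0.1322, 0.2082]
orientation: [[-0.081, -0.997, 0.013], [-0.997, 0.081, -0.001], [0.0, -0.013, -1.0]]
contact_force: [0.8, -0.3, -0.3]
grip_width: -0.0
grip_force: 0.0
```

```bash
python3 go.py .6102 .1972 .15 169.1
python3 - <<'E'
from h import *
np.set_printoptions(precision=4,suppress=True)
w=shot("wrist");np.savez("w12.npz",**w);cv2.imwrite("pics/w12.png",w["image"])
c=shot("top");b=blobs(c,(3,120,120),(20,255,255),(340,130,420,270),15);print([x[0] for x in b],plane(c,b[0][0],.0534))
E
```

```text
row [-0.3378 -0.0887  0.0593] 1.6797 t 31.8 grip -0.0 j6 -0.14Traceback (most recent call last):
  File "<stdin>", line 4, in <module>
IndexError: list index out of range
```

View pics/w12.png

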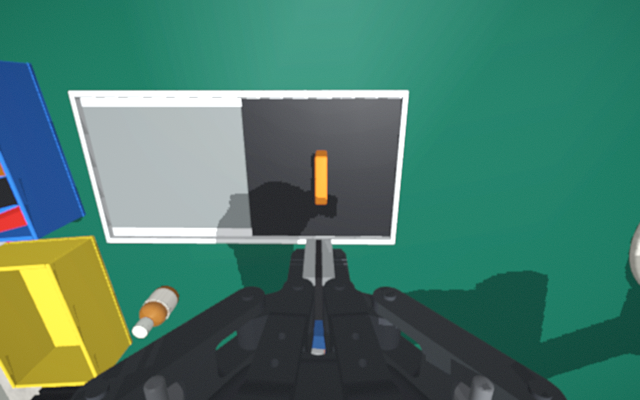

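The cover is fully shut, with the fin at (321,177) as at the start. Now the button.

Converted, -0.338 m / 0.8 = -0.4225, -0.315 m / 0.8 = -0.3938.

Emit:
tcp_steps --pt "-0.0563 -0.0125 0 0 0" --pt "-0.1125 -0.025 0 0 0" --pt "-0.1688 -0.0438 0 0 0" --pt "-0.225 -0.0588 0 0 0" --pt "-0.2813 -0.075 0 0 0" --pt "-0.3375 -0.0875 0 0 0" --pt "-0.3938 -0.1 0.025 0 0" --pt "-0.4225 -0.11 0.075 0 0" --pt "-0.4225 -0.11 0.125 0 0" --pt "-0.4225 -0.11 0.15 0 0" --pt "-0.4225 -0.11 0.15 0 0" --pt "-0.4225 -0.11 0.15 0 0"

```text
time: 33.1
position: [0.6052, 0.1973, 0.08]
orientation: [[-0.082, -0.997, -0.003], [-0.997, 0.082, -0.002], [0.002, 0.003, -1.0]]
contact_force: [0.1, -0.7, 0.2]
grip_width: -0.0
grip_force: 0.0
```

```bash
python3 go.py .6102 .1972 .05
python3 - <<'E'
from h import *
np.set_printoptions(precision=4,suppress=True)
c=shot("top");np.savez("t3.npz",**c)
for b in blobs(c,(3,120,120),(20,255,255),(340,130,420,270),10): print(b[0],plane(c,b[0],.0534))
E
```

```text
row [-0.0004 -0.0051  0.03  ] 0 t 33.1 grip -0.0 j6 -0.65
[379.0114 234.5214] [ 0.4926 -0.132   0.0534]
```

Converted, 0.042 m / 0.8 = 0.0525, -0.004 m / 0.8 = -0.005.

Emit:
tcp_steps --pt "0 -0.005 0.0188 0 0" --pt "0 -0.005 0.0375 0 0" --pt "0 -0.005 0.045 0 0" --pt "0 -0.005 0.0488 0 0" --pt "0 -0.005 0.0525 0 0" --pt "0 -0.005 0.0525 0 0"

```text
time: 33.75
position: [0.6098, 0.1972, 0.04]
orientation: [[-0.082, -0.997, 0.0], [-0.997, 0.082, -0.0], [0.0, -0.0, -1.0]]
contact_force: [-2.1, -1.6, 4.3]
grip_width: -0.002
grip_force: 1.9
```

Emit:
tcp_steps --pt "0 0 0.0025 0 0" --pt "0 0 0.0025 0 0"

```text
time: 33.95
position: [0.61, 0.1974, 0.0382]
orientation: [[-0.082, -0.997, 0.001], [-0.997, 0.082, 0.0], [-0.0, -0.001, -1.0]]
contact_force: [-1.6, -2.3, 5.2]
grip_width: 0.001
grip_force: 2.4
```

Converted, 0.003 m / 0.8 = 0.0038.

Emit:
tcp_steps --pt "0 0 0.0038 0 0" --pt "0 0 0.0038 0 0"

```text
time: 34.15
position: [0.6101, 0.1974, 0.0379]
orientation: [[-0.081, -0.997, 0.001], [-0.997, 0.081, -0.0], [0.0, -0.001, -1.0]]
contact_force: [-7.8, -2.3, 16.7]
grip_width: -0.002
grip_force: 8.7
```

Emit:
tcp_steps --pt "0 0 -0.0375 0 0" --pt "0 0 -0.1 0 0" --pt "0 0 -0.1625 0 0" --pt "0.0625 0 -0.1875 0 0" --pt "0.125 0 -0.1875 0 0" --pt "0.125 0.0625 -0.1875 0 0" --pt "0.125 0.0625 -0.1875 0 0" --pt "0.125 0.0625 -0.1875 0 0"

```text
time: 34.95
position: [0.5514, 0.1018, 0.1848]
orientation: [[-0.082, -0.997, 0.002], [-0.997, 0.082, 0.001], [-0.001, -0.002, -1.0]]
contact_force: [0.5, 0.1, -0.0]
grip_width: 0.002
grip_force: 0.0
```

```bash
python3 - <<'E'
from h import *
np.set_printoptions(precision=4,suppress=True)
c=shot("top");np.savez("t4.npz",**c);s=shot("side")
cv2.imwrite("pics/end.png",np.vstack([cv2.resize(c["image"][120:280,180:480],(560,299)),cv2.resize(s["image"][100:300,230:430],(300,300)).repeat(1,0) if 0 else cv2.resize(s["image"][110:300,200:555],(560,300))]))
for b in blobs(c,(3,120,120),(20,255,255),(340,130,420,270),10): print(b[0],plane(c,b[0],.0534))
E
```

```text
[379.1097 234.5427] [ 0.4925 -0.1322  0.0534]
```

View pics/end.png

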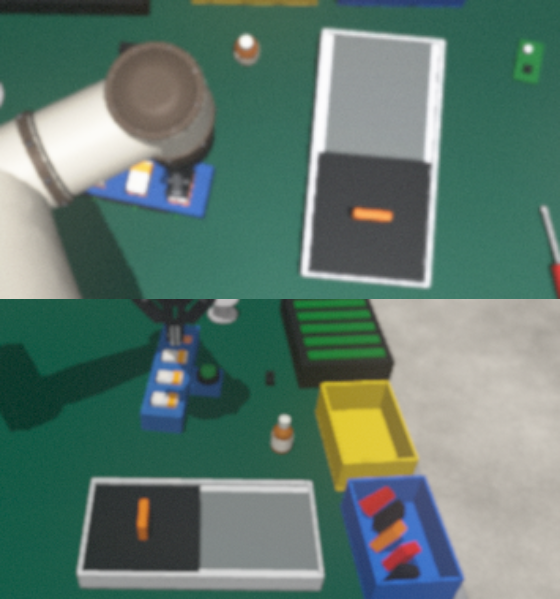

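The button bottomed out at 38 mm. The picture shows the cover shut, three cells in the bays and the bystanders in place, so I'm handing in.

```bash
python3 -c "
from station import ctrl, viewer, workorder, telemetry
print(workorder.job_done())"
```

```text
the job is handed in; nothing more can be done
None
```

I handed the job in at about 35 s, but it returned no verdict: all three good cells are pressed home in bays 0–2, the reject was left in its pocket, the cover is slid fully shut, and the start button was pressed after that.

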